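# Snap the notions box lid shut all round

## Robot

A 6-joint arm with a two-finger parallel gripper is mounted at the origin on the work surface; the furniture and walls round the work are solid. World frame = base frame: x ahead of the robot, y to its left, z up, the work surface at z = 0. Lengths are in m, angles in degrees, forces in N, time in s.
With the tool pointing down it reaches from about 0.25 to 0.725 m from the base axis. Payload 9.7 kg.
Tool frame: the origin (TCP) lies at the very end of the fingers, on their centre line; the grasp point (between the pads) lies 19 mm behind it; z points along the fingers, y is the line along which they close (so a half turn about z gives the same grasp; the last joint's range is limited). The gripper opens to 85 mm and grips with 20 to 120 N. Pads are 22 mm wide; open, the fingers measure 114 mm over their backs; the gripper's body (76 mm by 85 mm) begins 54 mm behind the grasp point. The pads swing forward as they close: fully open they stand 13 mm farther back than shut.
Start: joints at [-74.313, 4.979, 10.078, 95.1, 0, 90], TCP at [0.149, -0.53, 0.231] pointing down, gripper open.
Joint ranges: [-179.16, 179.16], [-48.56, 103.87], [-65.8, 70.77], [-126.05, 130.52], [-82.76, 87.17], [-180, 180]. Speed limits (degrees/s): [127.2, 127.2, 147.25, 180, 180, 180].

## Interface

Orientations are given as [roll, pitch, yaw] about the fixed x, y, z axes, in that order (R = Rz(yaw) Ry(pitch) Rx(roll)).
In Python, from workcell import bot gives the robot as it stands.
- The arm moves only by the tool arm_command, never from a script. Its argument "series" is a list of rows, each a list of 4 numbers: the shift along the tool's x, y, z in m, then the turn about the tool's z in rad. A call has exactly 5 rows; each row is the pose to reach, as a shift and turn from the pose commanded when the call began, along the tool's axes at that moment; what a row does not reach only later rows make up. A row lasts 1/10 s, in which the tool goes at most 50 mm and 8.59 degrees, less where a joint would pass 70% of its speed; a pose out of reach is approached as far as the arm can. A call with a gripper value outside its range is refused whole. "hand" is the finger opening in m, from 0 to 0.0854, set as the call begins (left out, the last holds). The fingers move at their own pace and stop on an object; "grip_force" is the grip in N (left out, the last holds). Time passes only in rows, so rows that repeat a pose let the fingers close, or fill a call up. It gives the time, the measured TCP pose, the force, the opening and the grip force at its end, in the units of the state.
- bot.get_obs(): the state, without advancing time (a new reading comes with each control period).
- bot.camera(name): name is "scene" or "top" or "wrist"; returns a dict with "color" (480x640x3 uint8, blue, green, red), "camera_matrix" (3x3 intrinsics, pixels), "xyz" and "orientation" of the camera in the world; the wrist camera has in their place "T_tool_cam" (4x4, takes a point from camera to tool coordinates, whose origin is the TCP and whose axes are the flange's). Camera axes: x right, y up, looking along -z (the intrinsics and any distortion apply to the point x, -y, -z); pixel columns grow to the right and rows downward; lengths in m; the calibration is good to about 2 mm. A picture is of the moment at which its call begins: read the wrist's pose just before it. There is no depth.
- bot.job_done(): hands the job in; it is judged then, once.
Trained networks look in the newest picture that a camera, given by its name, has taken for a name from the list of things; names that differ only in an ending like _2 or _b are one class to them, and where a whole thing is asked for, a point or a joint stands for the part that bears it (a point fixed in the world has none). Each returns a list of dicts, best first, with "confidence" (0 to 1); they miss things now and then, are a little off and sometimes report something else, mostly with a low value. They report only what shows in the picture. A call takes as long as a camera call. They do not tell look-alikes from the thing itself.
- bot.find_in(camera, target): "location" ([column, row] in pixels, amid what is visible of it).
- bot.mark_of(camera, target): "location" ([column, row] in pixels: a listed point, or the origin of a listed thing).
The state is a dict: "time": time; "q": joint angles; "qd": joint speeds; "joint_efforts": joint torques, N m; "ee_pos": TCP position; "tcp_rot": TCP orientation; "wrist_force": force on the tool from outside, world axes, zero at the start; "torque": the same for the moment, N m; "opening": finger opening in m; "grasp_force": force on a finger pad.
Only numpy, scipy, OpenCV 4.12 (cv2) and the standard library are available. Lean on these libraries where they do the work, as an engineer would, in place of code of your own. Each camera call takes 0.05 s, during which the arm holds its last target. There are 200 camera calls.

## Task

The lid of the grey notions box is on, but its white rim is not snapped down: one hinged section on each of the four sides still stands up. Press each section down with the fingertips until it clicks shut, so that the rim is flush all the way round, then take the hand away. Do not lift or shove the box about, and leave the spool, the chalk and the pin tin alone.

Things in the scene. Friction and masses are not known exactly. Their poses are not given: they have to be found in the camera images.
- notions_box: Notions box: grey plastic tub with a white snap-fit lid, 150 x 190 mm over the lid and 62 mm high, loose on the counter, about 0.7 kg. Origin at the centre of its underside, z up, x across the short measure (150 mm), y along the long one (190 mm). The lid is seated; its middle panel (82 x 122 mm) and four corners lie still at 62 mm. Between the corners the rim has four sections, one to a side, each 34 mm deep and hinged along its inner edge to the middle panel.
- rim_long_a (a joint): Rim section of the lid on the long side towards the box's own +x (118 mm long). Angle in rad: 0 = standing up, its outer edge about 11 mm proud; 0.34 = snapped shut, flush with the lid. It is a snap fit: pushed down at its press point it resists with about 7 N at first, less as it goes, and about half-way (0.18 rad) it snaps down by itself and stays; released before that it springs up again. Once shut it is rigid. All four start standing up.
- rim_long_a_press (a point): Press point of rim_long_a: on its top face, mid-length, on the three small moulded ribs, 22 mm out from its hinge and 12 mm in from its outer edge. It moves with the section: 62 mm above the counter when shut, 69 mm when standing up. Ignore its orientation.
- rim_long_b (a joint): Rim section of the lid on the long side towards the box's own -x (118 mm long). Angle in rad: 0 = standing up, its outer edge about 11 mm proud; 0.34 = snapped shut, flush with the lid. It is a snap fit: pushed down at its press point it resists with about 7 N at first, less as it goes, and about half-way (0.18 rad) it snaps down by itself and stays; released before that it springs up again. Once shut it is rigid. All four start standing up.
- rim_long_b_press (a point): Press point of rim_long_b: on its top face, mid-length, on the three small moulded ribs, 22 mm out from its hinge and 12 mm in from its outer edge. It moves with the section: 62 mm above the counter when shut, 69 mm when standing up. Ignore its orientation.
- rim_short_a (a joint): Rim section of the lid on the short side towards the box's own +y (78 mm long). Angle in rad: 0 = standing up, its outer edge about 11 mm proud; 0.34 = snapped shut, flush with the lid. It is a snap fit: pushed down at its press point it resists with about 7 N at first, less as it goes, and about half-way (0.18 rad) it snaps down by itself and stays; released before that it springs up again. Once shut it is rigid. All four start standing up.
- rim_short_a_press (a point): Press point of rim_short_a: on its top face, mid-length, on the three small moulded ribs, 22 mm out from its hinge and 12 mm in from its outer edge. It moves with the section: 62 mm above the counter when shut, 69 mm when standing up. Ignore its orientation.
- rim_short_b (a joint): Rim section of the lid on the short side towards the box's own -y (78 mm long). Angle in rad: 0 = standing up, its outer edge about 11 mm proud; 0.34 = snapped shut, flush with the lid. It is a snap fit: pushed down at its press point it resists with about 7 N at first, less as it goes, and about half-way (0.18 rad) it snaps down by itself and stays; released before that it springs up again. Once shut it is rigid. All four start standing up.
- rim_short_b_press (a point): Press point of rim_short_b: on its top face, mid-length, on the three small moulded ribs, 22 mm out from its hinge and 12 mm in from its outer edge. It moves with the section: 62 mm above the counter when shut, 69 mm when standing up. Ignore its orientation.
- spool: Bystander: wooden thread spool with green thread, standing, 38 mm across, 50 mm high; origin at the centre of its underside.
- chalk: Bystander: white tailor's chalk lying flat, 40 x 46 x 9 mm; origin at the centre of its underside.
- pin_tin: Bystander: round red tin, 60 mm across, 23 mm high; origin at the centre of its underside.
Mind the look-alikes: they are no part of the job. Several things look just like the notions_box: the one meant starts farthest to the robot's left.

How it is judged (in metres and radians):
At the end, for the whole second after the job is handed in: All four rim sections are shut (each within 0.05 rad of flush); the box stands flat and at rest within 40 mm of where it was; spool, chalk and pin tin are upright within 25 mm of where they were (value of joint each of rim_long_a, rim_long_b, rim_short_a, rim_short_b above 0.29 rad and distance of notions_box from where it was at the start of the episode below 0.04 m and angle between notions_box's own z axis and vertical below 0.05 rad and linear speed of notions_box below 0.02 m/s and distance of each of spool, chalk, pin_tin from where it was at the start of the episode below 0.025 m and angle between each of spool, chalk, pin_tin's own z axis and vertical below 0.1 rad); the robot touches nothing.
It fails at once if the box is lifted or tipped (10 mm or 0.15 rad) (height (world z) of notions_box above 0.01 m or angle between notions_box's own z axis and vertical above 0.15 rad).
It fails at once if the box is shoved more than 40 mm (distance of notions_box from where it was at the start of the episode above 0.04 m).
It fails at once if the green thread spool is disturbed (moved more than 25 mm, lifted or knocked over) (distance of spool from where it was at the start of the episode above 0.025 m or height (world z) of spool above 0.015 m or angle between spool's own z axis and vertical above 0.5 rad).
It fails at once if the white tailor's chalk is disturbed (moved more than 25 mm, lifted or knocked over) (distance of chalk from where it was at the start of the episode above 0.025 m or height (world z) of chalk above 0.015 m or angle between chalk's own z axis and vertical above 0.5 rad).
It fails at once if the round pin tin is disturbed (moved more than 25 mm, lifted or knocked over) (distance of pin_tin from where it was at the start of the episode above 0.025 m or height (world z) of pin_tin above 0.015 m or angle between pin_tin's own z axis and vertical above 0.5 rad).
It also fails if it takes over 45 s, if anything falls off the work surface, if the arm or the gripper's body presses on something with over 40 N, if the wrist force passes 120 N, or if a joint passes its speed limit or range.

## Working session

There is one attempt and no reset: what is moved stays moved. The work goes in short steps, Python scripts to look and compute and a tool call to move; the robot and the scene stay as the last step left them, time stands still between calls to the robot, and variables do not carry over. Pictures are saved under pics/ and viewed, at most 10 in all, crops included, and the job is handed in when it is done.

Besides the shell and the picture viewer there is one more tool, called in YAML: its name, and indented under it one key for each argument. arm_command: Moves the arm, as the interface text tells. Its arguments: {"type":"object","properties":{"series":{"type":"array"},"hand":{"type":"number"},"grip_force":{"type":"number"}},"required":["series"]}

```bash
mkdir -p pics
cat > h.py <<'E'
import numpy as np, cv2
from scipy.spatial.transform import Rotation as R
from workcell import bot
def pose(o):
    T=np.eye(4); T[:3,3]=o['ee_pos']; T[:3,:3]=R.from_euler('xyz',o['tcp_rot'],degrees=True).as_matrix(); return T
def cam(name):
    o=bot.get_obs(); c=bot.camera(name)
    if 'T_tool_cam' in c: T=pose(o)@np.array(c['T_tool_cam'])
    else:
        T=np.eye(4); T[:3,3]=c['xyz']; q=np.array(c['orientation'])
        T[:3,:3]=q if q.shape==(3,3) else R.from_euler('xyz',q,degrees=True).as_matrix()
    return c,T
def ray(c,T,px,z):
    K=np.array(c['camera_matrix']); d=np.linalg.inv(K)@[px[0],px[1],1]
    d=T[:3,:3]@[d[0],-d[1],-d[2]]; p=T[:3,3]
    return p+d*(z-p[2])/d[2]
E
python3 - <<'E'
from h import *
o=bot.get_obs();print(o)
for n in ('top','scene'):
    c,T=cam(n); print({k:v for k,v in c.items() if k!='color'})
    cv2.imwrite(f'pics/{n}0.png',c['color'])
    for t,z in (('notions_box',0),('rim_long_a_press',.069),('rim_short_a_press',.069),('spool',0),('chalk',0),('pin_tin',0)):
        for d in bot.mark_of(n,t): print(n,t,np.round(d['location']),round(d['confidence'],2),ray(c,T,d['location'],z).round(3))
E
```

```text
{'time': 0.0, 'q': array([-7.43127333e+01,  5.01454029e+00,  1.00327778e+01,  9.50997764e+01,
       -3.59115620e-04,  9.00016069e+01]), 'qd': array([-0.00828751,  0.00037363,  0.0352603 , -0.05013789,  0.01212991,
        0.06409544]), 'joint_efforts': array([-1.37317211e-04, -5.20388460e+01,  4.64800501e+01,  1.65235461e-02,
        7.68384643e-05,  2.10414794e-05]), 'ee_pos': array([ 0.14864677, -0.52928584,  0.23053505]), 'tcp_rot': array([-1.79918461e+02,  3.61402072e-04,  1.56856603e+01]), 'wrist_force': array([-1.09023162, -0.03126495, -0.58468576]), 'torque': array([-0.00250006, -0.02085042, -0.03418396]), 'grasp_force': 0.0, 'opening': 0.08544425876643355}
{'camera_matrix': array([[471.12394385,   0.        , 322.29616149],
       [  0.        , 471.12394385, 238.81224331],
       [  0.        ,   0.        ,   1.        ]]), 'xyz': array([0.48692198, 0.03172249, 1.01291583]), 'orientation': array([  8.5985814 ,   1.24740387, -91.16693524])}
top notions_box [435. 239.] 0.9 [ 0.634 -0.192  0.   ]
top notions_box [341. 146.] 0.76 [0.85  0.005 0.   ]
top notions_box [305. 275.]
[... 827 characters left out ...]
2])}
scene notions_box [276. 202.] 0.87 [ 0.862 -0.006  0.   ]
scene notions_box [326. 278.] 0.64 [0.565 0.081 0.   ]
scene notions_box [396. 215.] 0.64 [ 0.636 -0.185  0.   ]
scene rim_long_a_press [314. 270.] 0.91 [0.531 0.137 0.069]
scene rim_long_a_press [426. 199.] 0.71 [ 0.57  -0.203  0.069]
scene rim_long_a_press [298. 178.] 0.7 [ 0.821 -0.044  0.069]
scene rim_short_a_press [366. 255.] 0.76 [0.504 0.033 0.069]
scene rim_short_a_press [278. 161.] 0.75 [ 0.919 -0.058  0.069]
scene rim_short_a_press [416. 175.] 0.55 [ 0.656 -0.26   0.069]
scene spool [411. 289.] 0.8 [ 0.434 -0.023  0.   ]
scene chalk [272. 324.] 0.67 [0.526 0.24  0.   ]
scene pin_tin [242. 262.] 0.78 [0.715 0.183 0.   ]
```

View pics/top0.png

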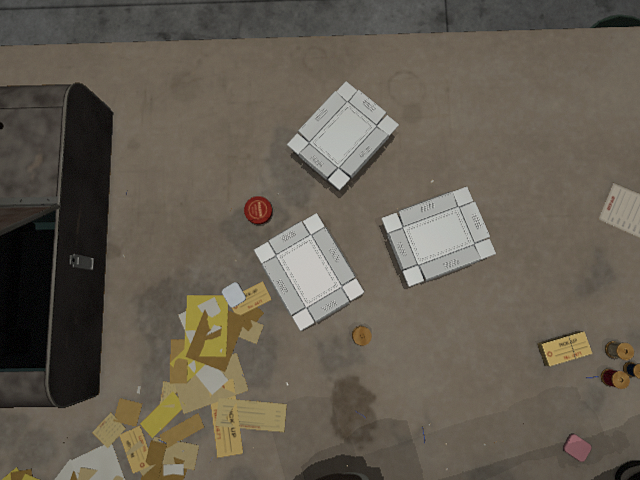

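View pics/scene0.png

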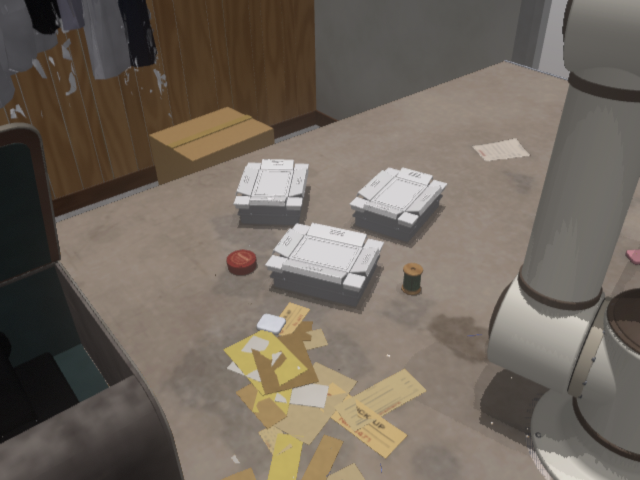

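The target is the left box, centred near top pixel (308,271), which is world (0.564, 0.085) with its long axis about 33° from x. The spool is at (361,336), the chalk at (233,294) and the tin at (258,210), all clear of it. I'm moving above it with the fingers closing.

arm_command:
  series:
    - [0.038, -0.032, -0.005, 0]
    - [0.076, -0.064, -0.01, 0]
    - [0.114, -0.096, -0.015, 0]
    - [0.152, -0.128, -0.02, 0]
    - [0.19, -0.16, -0.025, 0]
  hand: 0
  grip_force: 40

```text
time: 1.2
ee_pos: [0.2889, -0.3224, 0.2566]
tcp_rot: [180.0, -0.0, 15.7]
wrist_force: [1.3, -0.6, 0.1]
opening: 0.0122
grasp_force: 0.0
```

arm_command:
  series:
    - [0.038, -0.032, -0.005, 0]
    - [0.076, -0.064, -0.01, 0]
    - [0.114, -0.096, -0.015, 0]
    - [0.152, -0.128, -0.02, 0]
    - [0.19, -0.16, -0.025, 0]

```text
time: 1.7
ee_pos: [0.4288, -0.1167, 0.2818]
tcp_rot: [180.0, -0.1, 15.7]
wrist_force: [1.4, -1.3, 1.0]
opening: 0.0
grasp_force: 0.0
```

arm_command:
  series:
    - [0.038, -0.032, -0.005, 0.1]
    - [0.076, -0.064, -0.01, 0.2]
    - [0.114, -0.096, -0.015, 0.3]
    - [0.15, -0.128, -0.02, 0.3]
    - [0.15, -0.128, -0.02, 0.3]

```text
time: 2.2
ee_pos: [0.5402, 0.0178, 0.3005]
tcp_rot: [-178.7, 0.1, 1.3]
wrist_force: [-0.9, -0.6, -0.3]
opening: -0.0003
grasp_force: 0.0
```

arm_command:
  series:
    - [0.01, -0.03, 0, -0.14]
    - [0.02, -0.06, 0, -0.28]
    - [0.022, -0.067, 0, -0.42]
    - [0.022, -0.067, 0, -0.56]
    - [0.022, -0.067, 0, -0.56]

```text
time: 2.7
ee_pos: [0.5588, 0.0829, 0.3028]
tcp_rot: [-178.9, -0.6, 33.2]
wrist_force: [0.0, -0.2, -0.3]
opening: 0.0003
grasp_force: 0.0
```

Run:
```python
from h import *
c,T=cam('wrist'); o=bot.get_obs();print(o['ee_pos'],o['tcp_rot'],o['q'].round(1),T.round(3))
cv2.imwrite('pics/w1.png',c['color'])
for t,z in (('notions_box',0),('rim_long_a_press',.069),('rim_short_a_press',.069)):
    for d in bot.mark_of('wrist',t): print(t,np.round(d['location']),round(d['confidence'],2),ray(c,T,d['location'],z).round(4))
```

```text
[0.55881406 0.0826485  0.30288081] [-178.9201433    -0.63955244   32.9286532 ] [  7.8   9.4  23.  103.5   1.2 154.8] [[ 0.549  0.796  0.256  0.625]
 [-0.836  0.53   0.146  0.123]
 [-0.019 -0.293  0.956  0.447]
 [ 0.     0.     0.     1.   ]]
notions_box [526.  14.] 0.91 [0.8543 0.0051 0.    ]
notions_box [320. 196.] 0.9 [0.5659 0.0809 0.    ]
notions_box [514. 264.] 0.71 [ 0.6317 -0.1839  0.    ]
rim_long_a_press [524. 334.] 0.88 [ 0.5717 -0.2064  0.069 ]
rim_long_a_press [264. 198.] 0.85 [0.5406 0.136  0.069 ]
rim_long_a_press [571.  63.] 0.65 [ 0.812  -0.0415  0.069 ]
rim_short_a_press [613. 303.] 0.75 [ 0.6583 -0.2622  0.069 ]
rim_short_a_press [313. 276.] 0.67 [0.4944 0.0436 0.069 ]
rim_short_a_press [308.  38.] 0.21 [0.6937 0.1799 0.069 ]
```

View pics/w1.png

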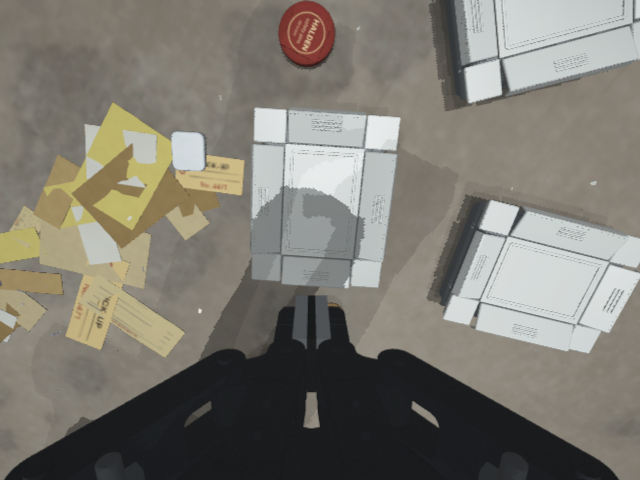

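The wrist view shows the box square to the tool. Ribs are near (264,198), (378,209), (326,124) and (314,274), and the lid corners at (254,108), (400,117), (381,287) and (251,280).

Run:
```python
from h import *
c,T=cam('wrist'); o=bot.get_obs();Tp=pose(o);print(o['ee_pos'],o['tcp_rot'])
for z,L in ((.062,[(254,108),(400,117),(381,287),(251,280)]),(.069,[(264,198),(378,209),(326,124),(314,274)])):
    P=np.array([ray(c,T,p,z) for p in L]); print(P.round(4),P.mean(0).round(4))
    if z==.062: C=P
cen=C.mean(0)
u=C[0]-C[3]+C[1]-C[2]; a=np.degrees(np.arctan2(u[1],u[0])); v=C[0]-C[1]+C[3]-C[2]
a2=np.degrees(np.arctan2(v[1],v[0]))-90
print(a,a2,np.linalg.norm(u)/2,np.linalg.norm(v)/2)
t=np.radians((a+a2)/2);ex=np.array([np.cos(t),np.sin(t)]);ey=np.array([-ex[1],ex[0]])
for n,p in (('far',.083*ex),('near',-.083*ex),('left',.063*ey),('right',-.063*ey)): print(n,(cen[:2]+p).round(4))
```

```text
[0.55898189 0.08257443 0.30296793] [-178.92296547   -0.66040975   32.94382744]
[[ 0.6125  0.192   0.062 ]
 [ 0.686   0.0626  0.062 ]
 [ 0.5238 -0.0325  0.062 ]
 [ 0.4472  0.0996  0.062 ]] [0.5674 0.0804 0.062 ]
[[0.5404 0.1361 0.069 ]
 [0.5975 0.027  0.069 ]
 [0.6392 0.122  0.069 ]
 [0.4966 0.0435 0.069 ]] [0.5685 0.0821 0.069 ]
29.79221164780326 29.858330327424227 0.18869487790370917 0.1508233355217409
far [0.6394 0.1217]
near [0.4954 0.0391]
left [0.536  0.1351]
right [0.5987 0.0258]
```

arm_command:
  series:
    - [-0.03, 0.001, 0.03, 0.055]
    - [-0.073, 0.002, 0.06, 0.055]
    - [-0.073, 0.002, 0.1, 0.055]
    - [-0.073, 0.002, 0.15, 0.055]
    - [-0.073, 0.002, 0.2, 0.055]

```text
time: 3.45
ee_pos: [0.4988, 0.0454, 0.1009]
tcp_rot: [-178.9, -0.7, 29.8]
wrist_force: [1.5, 0.7, -0.4]
opening: -0.0001
grasp_force: 0.0
```

arm_command:
  series:
    - [0, 0, 0.005, 0]
    - [0, 0, 0.008, 0]
    - [0, 0, 0.01, 0]
    - [0, 0, 0.01, 0]
    - [0, 0, 0.01, 0]

```text
time: 3.95
ee_pos: [0.5, 0.0462, 0.0939]
tcp_rot: [-178.9, -0.7, 30.0]
wrist_force: [-0.3, 1.0, -0.0]
opening: -0.0002
grasp_force: 0.0
```

```bash
cat > d.py <<'E'
from h import *
import sys
o=bot.get_obs();T=pose(o);print(o['ee_pos'],o['tcp_rot'],o['wrist_force'].round(1))
for n,p in (('far',[.6373,.1194]),('near',[.499,.041]),('left',[.538,.1317]),('right',[.597,.0293])):
    print(n,(T[:3,:3].T@(np.array(p+[.075])-T[:3,3])).round(4))
E
python3 d.py
```

```text
[0.50002037 0.04620706 0.09388856] [-178.94962078   -0.73617312   29.97561013] [-0.3  1.  -0. ]
far [0.1552 0.0056 0.0208]
near [-0.0037  0.0043  0.0188]
left [ 0.0754 -0.0547  0.0209]
right [0.0753 0.0635 0.0187]
```

arm_command:
  series:
    - [-0.004, 0.004, 0.01, 0]
    - [-0.004, 0.004, 0.018, 0]
    - [-0.004, 0.004, 0.022, 0]
    - [-0.004, 0.004, 0.025, 0]
    - [-0.004, 0.004, 0.027, 0]

```text
time: 4.45
ee_pos: [0.4972, 0.0413, 0.0643]
tcp_rot: [-178.9, -0.6, 30.0]
wrist_force: [-0.5, -0.4, -0.2]
opening: -0.0
grasp_force: 0.0
```

arm_command:
  series:
    - [0, 0, 0.001, 0]
    - [0, 0, 0.002, 0]
    - [0, 0, 0.003, 0]
    - [0, 0, 0.004, 0]
    - [0, 0, 0.004, 0]

```text
time: 4.95
ee_pos: [0.4976, 0.0414, 0.0619]
tcp_rot: [-178.9, -0.6, 30.0]
wrist_force: [-2.4, -0.4, 8.1]
opening: -0.0002
grasp_force: 4.0
```

Force near 0 at 64 mm, then 8 N at 62 mm, fits a section that has snapped shut. Next is the far side: up, across and press.

arm_command:
  series:
    - [0, 0, -0.025, 0]
    - [0.03, 0, -0.03, 0]
    - [0.075, 0, -0.03, 0]
    - [0.12, 0.001, -0.03, 0]
    - [0.158, 0.001, -0.03, 0]

```text
time: 5.45
ee_pos: [0.6366, 0.1198, 0.0924]
tcp_rot: [-178.9, -0.6, 30.0]
wrist_force: [-0.4, -0.7, 0.9]
opening: -0.0003
grasp_force: 0.0
```

arm_command:
  series:
    - [0, 0, 0.003, 0]
    - [0, 0, 0.004, 0]
    - [0, 0, 0.005, 0]
    - [0, 0, 0.005, 0]
    - [0, 0, 0.005, 0]

```text
time: 5.95
ee_pos: [0.6344, 0.1184, 0.0882]
tcp_rot: [-178.9, -0.6, 30.0]
wrist_force: [-0.2, 0.5, 0.2]
opening: -0.0001
grasp_force: 0.0
```

```bash
python3 d.py
python3 - <<'E'
from h import *
c,T=cam('scene'); cv2.imwrite('pics/s1.png',cv2.resize(c['color'][190:330,220:440],None,fx=3,fy=3))
E
```

```text
[0.63439064 0.11841831 0.08824192] [-178.89825118   -0.63723404   29.95306954] [-0.2  0.5  0.2]
far [0.0029 0.0009 0.0133]
near [-0.1561 -0.0003  0.0115]
left [-0.077  -0.0594  0.0135]
right [-0.077   0.0588  0.0113]
```

View pics/s1.png

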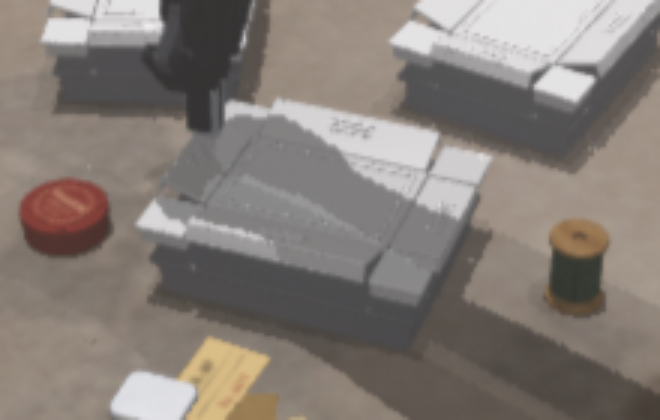

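The near section, around (440,220) in the crop, lies flush. The fingers are over the far one, so I press it.

arm_command:
  series:
    - [0.003, 0.001, 0.008, 0]
    - [0.003, 0.001, 0.014, 0]
    - [0.003, 0.001, 0.018, 0]
    - [0.003, 0.001, 0.021, 0]
    - [0.003, 0.001, 0.023, 0]

```text
time: 6.5
ee_pos: [0.6375, 0.12, 0.0637]
tcp_rot: [-178.9, -0.5, 30.0]
wrist_force: [0.2, -0.5, 0.3]
opening: -0.0001
grasp_force: 0.0
```

arm_command:
  series:
    - [0, 0, 0.001, 0]
    - [0, 0, 0.002, 0]
    - [0, 0, 0.003, 0]
    - [0, 0, 0.003, 0]
    - [0, 0, 0.003, 0]

```text
time: 7.0
ee_pos: [0.6378, 0.1201, 0.062]
tcp_rot: [-178.9, -0.6, 30.0]
wrist_force: [-2.1, -1.3, 6.2]
opening: -0.0001
grasp_force: 2.6
```

arm_command:
  series:
    - [0, 0, -0.02, 0]
    - [0, 0, -0.025, 0]
    - [-0.035, -0.025, -0.025, 0]
    - [-0.079, -0.059, -0.025, 0]
    - [-0.079, -0.059, -0.025, 0]

```text
time: 7.5
ee_pos: [0.5348, 0.1312, 0.0852]
tcp_rot: [-178.8, -0.3, 30.0]
wrist_force: [-0.4, 0.3, -0.2]
opening: 0.0003
grasp_force: 0.0
```

```bash
python3 d.py
```

```text
[0.53483369 0.13118168 0.0851718 ] [-178.78074068   -0.3432784    30.04009573] [-0.4  0.3 -0.2]
far [0.0827 0.0617 0.0094]
near [-0.0762  0.0603  0.0084]
left [0.0029 0.0014 0.0102]
right [0.0028 0.1195 0.0076]
```

arm_command:
  series:
    - [0.002, 0.001, 0.006, 0]
    - [0.002, 0.001, 0.011, 0]
    - [0.002, 0.001, 0.015, 0]
    - [0.002, 0.001, 0.018, 0]
    - [0.002, 0.001, 0.02, 0]

```text
time: 8.0
ee_pos: [0.5429, 0.1319, 0.0666]
tcp_rot: [-178.9, -0.6, 30.0]
wrist_force: [-1.7, 0.7, 4.3]
opening: 0.0002
grasp_force: 1.3
```

arm_command:
  series:
    - [0, 0, 0.001, 0]
    - [0, 0, 0.002, 0]
    - [0, 0, 0.004, 0]
    - [0, 0, 0.004, 0]
    - [0, 0, 0.004, 0]

```text
time: 8.5
ee_pos: [0.5421, 0.1318, 0.0627]
tcp_rot: [-178.9, -0.6, 30.0]
wrist_force: [0.2, -0.0, -0.7]
opening: -0.0
grasp_force: 0.0
```

arm_command:
  series:
    - [0, 0, -0.02, 0]
    - [0, 0, -0.025, 0]
    - [0, 0.04, -0.025, 0]
    - [0, 0.08, -0.025, 0]
    - [0, 0.118, -0.025, 0]

```text
time: 9.0
ee_pos: [0.6019, 0.028, 0.0856]
tcp_rot: [-178.9, -0.6, 30.0]
wrist_force: [0.4, 0.3, 0.1]
opening: -0.0005
grasp_force: 0.0
```

```bash
python3 d.py
```

```text
[0.60193955 0.02798404 0.08556018] [-178.90486867   -0.63239578   30.0264022 ] [0.4 0.3 0.1]
far [ 0.0762 -0.0612  0.0126]
near [-0.0827 -0.0626  0.0108]
left [-0.0036 -0.1216  0.0128]
right [-0.0037 -0.0034  0.0106]
```

arm_command:
  series:
    - [-0.004, -0.003, 0.006, 0]
    - [-0.004, -0.003, 0.011, 0]
    - [-0.004, -0.003, 0.015, 0]
    - [-0.004, -0.003, 0.018, 0]
    - [-0.004, -0.003, 0.02, 0]

```text
time: 9.5
ee_pos: [0.5961, 0.0309, 0.0655]
tcp_rot: [-178.9, -0.6, 30.0]
wrist_force: [-0.0, 0.2, 0.2]
opening: 0.0001
grasp_force: 0.0
```

arm_command:
  series:
    - [0, 0, 0.001, 0]
    - [0, 0, 0.002, 0]
    - [0, 0, 0.004, 0]
    - [0, 0, 0.004, 0]
    - [0, 0, 0.004, 0]

```text
time: 10.0
ee_pos: [0.5963, 0.0305, 0.062]
tcp_rot: [-178.9, -0.6, 30.0]
wrist_force: [-1.6, 1.9, 5.2]
opening: -0.0001
grasp_force: 2.5
```

arm_command:
  series:
    - [0, 0, -0.04, 0]
    - [0, 0, -0.08, 0]
    - [0, 0, -0.12, 0]
    - [-0.04, 0.02, -0.15, 0]
    - [-0.08, 0.05, -0.18, 0]

```text
time: 10.5
ee_pos: [0.5558, -0.0473, 0.235]
tcp_rot: [-178.9, -0.6, 30.1]
wrist_force: [1.8, -0.9, 0.1]
opening: -0.0002
grasp_force: 0.0
```

arm_command:
  series:
    - [-0.03, 0.04, -0.01, 0]
    - [-0.06, 0.08, -0.02, 0]
    - [-0.09, 0.12, -0.03, 0]
    - [-0.12, 0.16, -0.04, 0]
    - [-0.12, 0.16, -0.04, 0]

```text
time: 11.0
ee_pos: [0.5314, -0.2517, 0.2694]
tcp_rot: [-179.0, -0.6, 29.7]
wrist_force: [0.7, 0.5, -0.5]
opening: 0.0002
grasp_force: 0.0
```

Run:
```python
from h import *
a=cam('scene')[0]['color'][190:330,220:440]; b=cam('top')[0]['color'][200:340,220:440]
cv2.imwrite('pics/f1.png',cv2.resize(np.vstack([a,b]),None,fx=2,fy=2,interpolation=cv2.INTER_CUBIC)); print(bot.get_obs()['ee_pos'])
```

```text
[ 0.53204684 -0.24810981  0.26879731]
```

View pics/f1.png

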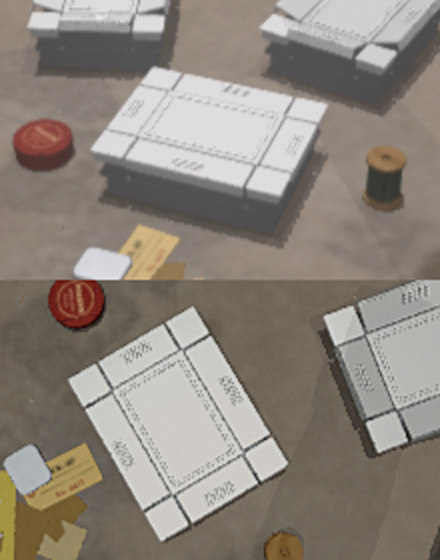

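All four sections lie flush and evenly lit, unlike the other boxes. The bystanders are where they were and the hand is clear.

```bash
python3 -c "
from workcell import bot
print(bot.job_done())"
```

```text
the job is handed in; nothing more can be done
None
```

I pressed all four rim sections of the leftmost notions box shut and handed the job in after about 11 s of robot time; the final pictures show the rim flush all round, the spool, chalk and pin tin undisturbed and the hand clear, but no verdict was reported back.

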